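# Scoop the old spark plugs out of the teardown tray

### The arm

A 6-joint arm with a two-finger parallel gripper is mounted at the origin on the work surface. World frame = base frame: x ahead of the robot, y to its left, z up, the work surface at z = 0. Lengths are in m, angles in rad, forces in N, time in s.
With the tool pointing down it reaches from about 0.35 to 0.975 m from the base axis. Payload 4.9 kg.
Tool frame: the origin (TCP) lies at the very end of the fingers, on their centre line; the grasp point (between the pads) lies 19 mm behind it; z points along the fingers, y is the line along which they close (so a half turn about z gives the same grasp; the last joint's range is limited). The gripper opens to 85 mm and grips with 20 to 120 N. Pads are 22 mm wide; open, the fingers measure 114 mm over their backs; the gripper's body (76 mm by 85 mm) begins 54 mm behind the grasp point. The pads swing forward as they close: fully open they stand 13 mm farther back than shut.
Start: joints at [1.099, 0.053, 1.613, -0, 1.476, -0.119], TCP at [0.216, 0.586, 0.231] pointing down, gripper open.
Joint ranges: [-3.01, 3.01], [-1.01, 2.22], [0.06, 2.58], [-1.02, 4.17], [0.09, 2.62], [-3.14, 3.14]. Speed limits (rad/s): [2.57, 2.57, 3.14, 3.14, 3.14, 3.14].

### API

Orientations are given as a unit quaternion [w, x, y, z].
In Python, from workcell import bot gives the robot as it stands.
- The arm moves only by the tool move_arm, never from a script. Its argument "series" is text: rows parted by semicolons, each of 4 numbers parted by spaces: the shift along the tool's x, y, z as a fraction of full scale, then the turn about the tool's z as a fraction of full scale. In form: dx dy dz yaw; .... A call has 1 to 20 rows; each row is the pose to reach, as a shift and turn from the pose commanded when the call began, along the tool's axes at that moment; what a row does not reach only later rows make up. Full scale, the value 1, is 1000 mm for a shift and 120 degrees for a turn. A row lasts 1/8 s, in which the tool goes at most 62.5 mm and 10.7 degrees, less where a joint would pass 70% of its speed; a pose out of reach is approached as far as the arm can. A call with a number of a shift or a turn outside -1 to 1 is refused whole. A call with a gripper value outside its range is refused whole. "fingers" is the opening in per cent of the stroke, from 0 (shut) to 100 (fully open), set as the call begins (left out, the last holds). The fingers move at their own pace and stop on an object; "grip_force" is the grip in N (left out, the last holds). Time passes only in rows, so rows that repeat a pose let the fingers close. It gives the time, the measured TCP pose, the force, the opening and the grip force at its end, in the units of the state.
- bot.state(): the state, without advancing time (a new reading comes with each control period).
- bot.capture(name): name is "scene" or "top"; returns the picture (420x560x3 uint8, red, green, blue); there is no depth.
- bot.camera_model(name): a dict with "fx", "fy", "cx", "cy" (pixels), "k1" (the pictures are not rectified: a ray, as slopes to the right and down, at radius r is drawn at 1 + k1 r^2 times it, then the intrinsics apply), "pose" (4x4, takes a point from camera to world coordinates). Camera axes: x right, y down, z forward; pixel columns grow to the right and rows downward; lengths in m; the calibration is good to about 2 mm. A picture is of the moment at which its call begins. camera_model takes no time and is no camera call.
- bot.hand_in(): hands the job in; it is judged then, once.
Trained networks look in the newest picture that a camera, given by its name, has taken for a name from the list of things; names that differ only in an ending like _2 or _b are one class to them, and where a whole thing is asked for, a point or a joint stands for the part that bears it (a point fixed in the world has none). Each returns a list of dicts, best first, with "p" (0 to 1); they miss things now and then, are a little off and sometimes report something else, mostly with a low value. They report only what shows in the picture. A call takes as long as a camera call.
- bot.trace(camera, query): "pixels" (420x560 bool, what is visible of it) and "uv" ([column, row] in pixels, amid what is visible of it).
The state is a dict: "time": time; "joints": joint angles; "dq": joint speeds; "joint_torque": joint torques, N m; "tool_pos": TCP position; "ee_rot": TCP orientation; "ft_force": force on the tool from outside, world axes, zero at the start; "torque": the same for the moment, N m; "finger_gap": finger opening in m; "gripper_force": force on a finger pad.
Only numpy, scipy, OpenCV 4.12 (cv2) and the standard library are available. Lean on these libraries where they do the work, as an engineer would, in place of code of your own. Each camera call takes 0.05 s, during which the arm holds its last target. There are 200 camera calls.

### The job

Clear the three old spark plugs out of the steel teardown tray with the hand scoop: run its lip along the tray floor and push them against the yellow divider so that all three ride up into the scoop, lift them clear in one load and tip them into the blue scrap bin. Keep the gripper off the plugs, ease the scoop along the floor and up to the divider without ramming it or bearing down hard, and leave the carton and the tub where they are. Finish with the empty scoop lying flat on the bench, let go.

Things in the scene. Friction and masses are not known exactly. Their poses are not given: they have to be found in the camera images.
- scoop_grip (a point): centre of the scoop's grip, a flat-sided dark wooden bar across the scoop: 18 mm thick (along x), 112 mm long (y), 24 mm tall (z), on two 10 mm posts 90 mm apart that stand on the hood. 95 mm behind the lip, 83 mm above the scoop's underside; the scoop's mass centre is 4 mm in front of it and 58 mm lower. Axes (all scoop points): x towards the lip, y across, z up
- scoop_lip (a point): middle of the lip's underside. Scoop: aluminium pan 140 mm long (x), 180 mm wide (y), about 0.38 kg, flat on the bench at the start, left or right of the tray. Floor 3 mm, thinning over the front 30 mm to a straight 1.5 mm lip at +x. Side walls 3 mm thick, 42 mm high behind, sloping to 12 mm at the lip; back wall 42 mm; hood over the rear 65 mm, its top 45 mm above the underside
- tray: teardown tray of dark sheet steel, fixed, 270 (x) by 300 mm (y); origin under its centre at bench height. Floor 3 mm; back (+x) and side walls 4 mm thick, 45 mm high; open at -x. A yellow divider plate, 43 mm high, stands across it, held by thumbscrews (rigid): its -x face is anywhere from x = 62 to 114 mm, not measured, to be felt or seen. Plugs, scoop and tray are oily (friction 0.3 to 0.5)
- plug1_mid (a point): middle of an old spark plug, on its axis: 96 mm long along its y (white insulator -y, thread and electrode +y); thickest part a 20.8 mm steel hexagon, 18 mm long, mid-way; thread 13.6 mm, insulator 12 mm; 50 to 85 g. Lies on a hexagon flat, axis 10 mm above the tray floor, within 0.2 rad of the divider's direction. The three lie before the divider (-x side), one behind another, about 44 mm apart
- plug2_mid (a point): a second spark plug, the same
- plug3_mid (a point): a third spark plug, the same
- bin: blue open scrap bin, fixed, 180 mm (its x) by 230 mm (its y), 85 mm high, walls and floor 4 mm. Origin under its centre, at the bench. Empty; on the other side of the tray from the scoop
- carton: bystander: closed cardboard carton 80 x 120 x 65 mm; origin under its centre
- tub: bystander: screw-top tub, 64 mm diameter, 75 mm high, yellow label, red cap; origin under its centre

How it is judged:
By the outcome, as a careful person would: the job done as asked, in the order asked, and still so for the second after the job is handed in, with the robot touching nothing.
It also fails if it takes over 72 s, if anything falls off the work surface, if the arm or the gripper's body presses on something with over 40 N, if the wrist force passes 120 N, or if a joint passes its speed limit or range.

## Working session

There is one attempt and no reset: what is moved stays moved. The work goes in short steps, Python scripts to look and compute and a tool call to move; the robot and the scene stay as the last step left them, time stands still between calls to the robot, and variables do not carry over. Pictures are saved under pics/ and viewed, at most 10 in all, crops included, and the job is handed in when it is done.

Besides the shell and the picture viewer there is one more tool, called in YAML: its name, and indented under it one key for each argument. move_arm: Moves the arm, as the interface text tells. Its arguments: {"type":"object","properties":{"series":{"type":"string"},"fingers":{"type":"number"},"grip_force":{"type":"number"}},"required":["series"]}

```bash
ls; mkdir -p pics; python3 - <<'E'
from workcell import bot
import cv2,numpy as np
print(bot.state())
for c in("scene","top"):
    im=bot.capture(c);cv2.imwrite(f"pics/{c}0.png",im[:,:,::-1]);print(c,bot.camera_model(c))
    for q in["scoop_grip","scoop_lip","tray","plug1_mid","bin","carton","tub"]:
        for d in bot.trace(c,q)[:4]:
            ys,xs=np.nonzero(d["pixels"]);print(q,round(d["p"],2),np.round(d["uv"]),xs.min(),xs.max(),ys.min(),ys.max(),len(xs))
E
```

```text
pics
{'time': 0.0, 'joints': array([ 1.09897731e+00,  5.33536257e-02,  1.61429942e+00, -6.78839048e-06,
        1.47603591e+00, -1.18954438e-01]), 'dq': array([-0.00139819, -0.00035252,  0.00062279,  0.00013365,  0.00229092,
       -0.00160427]), 'joint_torque': array([ 1.06839427e-03, -3.93669176e+01, -3.70178568e+01, -3.08228289e-05,
        7.05790822e-03, -6.82876518e-06]), 'tool_pos': array([0.21567582, 0.58593081, 0.23006181]), 'ee_rot': array([-3.01893868e-04,  1.75517957e-01,  9.84475672e-01, -1.00373574e-03]), 'ft_force': array([-0.18822441, -0.78607608, -0.23174801]), 'torque': array([-0.02145321, -0.02800836, -0.02441962]), 'gripper_force': 0.0, 'finger_gap': 0.08542047352980332}
scene {'fx': 509.01895983942416, 'fy': 509.01895983942416, 'cx': 276.9967089459282, 'cy': 215.25073812349018, 'k1': -0.18073165747445102, 'pose': array([[ 0.06072805,  0.85016323, -0.52300534,  1.22452697],
       [ 0.99813315, -0.05513817,  0.02626787, -0.02154853],
       [-0.00650558, -0.52362416, -0.85192453,  1.13476913],
       [ 0.        ,  0.        ,  0.        ,  1.        ]])}
scoop_gr
[... 488 characters left out ...]
  1.73752525e-01,
         3.38539797e-01],
       [-9.99835944e-01,  1.66488870e-02, -7.13444269e-03,
        -7.34033515e-04],
       [ 4.13201032e-03, -1.73849840e-01, -9.84763504e-01,
         1.38158450e+00],
       [ 0.00000000e+00,  0.00000000e+00,  0.00000000e+00,
         1.00000000e+00]])}
scoop_grip 0.61 [431. 236.] 389 473 203 279 4022
scoop_lip 0.66 [435. 241.] 390 472 205 279 3893
tray 0.97 [285. 191.] 210 356 125 260 12087
plug1_mid 0.55 [277. 201.] 261 292 192 208 217
bin 0.81 [126. 244.] 71 183 200 287 8005
bin 0.22 [283. 191.] 210 358 125 260 12278
carton 0.76 [414. 168.] 390 442 149 186 1872
tub 0.78 [139. 164.] 127 157 152 181 681
tub 0.46 [415. 167.] 389 443 149 187 1927
```

```bash
cd pics; python3 -c "
import cv2,numpy as np
a=cv2.imread('top0.png');cv2.imwrite('top0b.png',cv2.resize(a,(800,600),interpolation=cv2.INTER_CUBIC))"
```

```text
(no output)
```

View pics/top0b.png

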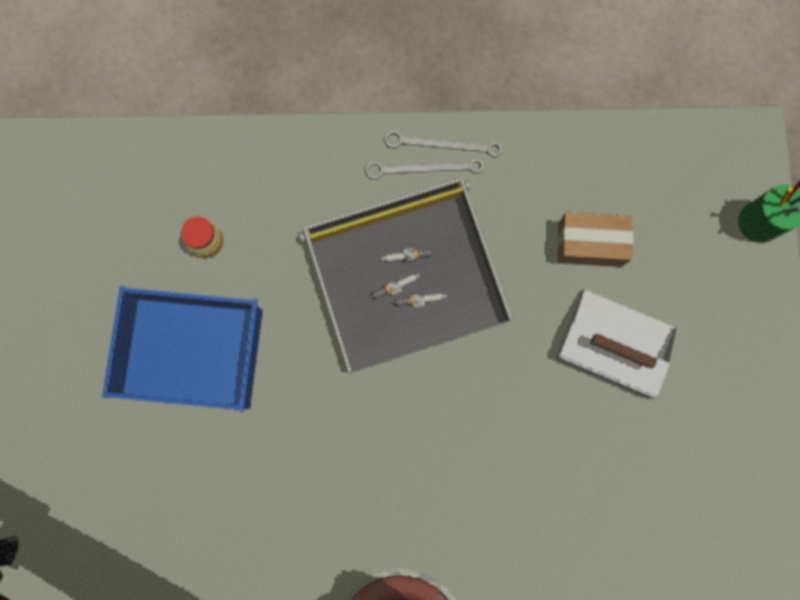

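View pics/scene0.png

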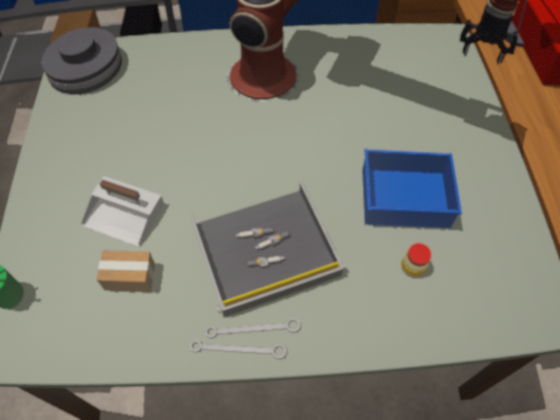

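The top view shows the scoop at right (pixel ~(435,240) of 560x420) with its lip facing up and to the left, the tray in the middle turned about 15° with its divider on the far side, and three plugs at about (283,179), (277,200) and (294,210). The bin is at left (126,244). The carton is just ahead of the scoop at (415,167) and the tub is at (140,164). I'll fit models to the masks next.

```bash
cat > h.py <<'E'
import cv2,numpy as np
from scipy.optimize import minimize
from workcell import bot
CM={c:bot.camera_model(c) for c in("scene","top")}
def proj(c,P):
    m=CM[c];T=np.linalg.inv(m["pose"]);q=np.asarray(P,float)@T[:3,:3].T+T[:3,3]
    s=q[:,:2]/q[:,2:];s=s*(1+m["k1"]*(s**2).sum(1,keepdims=True))
    return s*[m["fx"],m["fy"]]+[m["cx"],m["cy"]]
def ray(c,uv,z):
    m=CM[c];d=(np.atleast_2d(uv)-[m["cx"],m["cy"]])/[m["fx"],m["fy"]];s=d.copy()
    for _ in range(10):s=d/(1+m["k1"]*(s**2).sum(1,keepdims=True))
    D=np.c_[s,np.ones(len(s))]@m["pose"][:3,:3].T;o=m["pose"][:3,3]
    return o+D*((z-o[2])/D[:,2:])
def box(x0,x1,y0,y1,z0,z1):return np.array([[x,y,z]for x in(x0,x1)for y in(y0,y1)for z in(z0,z1)])
def place(P,p):
    c,s=np.cos(p[2]),np.sin(p[2]);return P@np.array([[c,s,0],[-s,c,0],[0,0,1]])+[p[0],p[1],p[3] if len(p)>3 else 0]
# scoop about grip point on its underside
pan=np.array([[x,y,z] for y in(-.09,.09) for x,z in((-.045,0),(-.045,.045),(.02,.045),(.095,.012),(.095,0))])
bar=box(-.009,.009,-.056,.056,.071,.095)
M={"scoop_grip":[pan,bar],"bin":[box(-.09,.09,-.115,.115,0,.085)],
"tray":[np.r_[box(.131,.135,-.15,.15,0,.045),box(-.135,.135,-.15,-.146,0,.045),box(-.135,.135,.146,.15,0,.045)]],
"carton":[box(-.04,.04,-.06,.06,0,.065)],
"tub":[np.array([[.032*np.cos(a),.032*np.sin(a),z] for a in np.arange(0,6.28,.4) for z in(0,.075)])]}
def sil(c,parts,p):
    S=4;I=np.zeros((420*S,560*S),np.uint8)
    for P in parts:
        q=(proj(c,place(P,p))+.5)*S-.5
        cv2.fillConvexPoly(I,np.round(cv2.convexHull(q.astype(np.float32))*16).astype(np.int32),255,shift=4)
    return cv2.resize(I,(560,420),interpolation=cv2.INTER_AREA)/255.
def fit(parts,masks,p0):
    f=lambda p:sum(np.abs(sil(c,parts,p)-m).sum() for c,m in masks.items())/sum(m.sum() for m in masks.values())
    p0=np.array(p0,float);r=None
    for _ in range(2):
        r=minimize(f,p0,method="Nelder-Mead",options=dict(initial_simplex=np.array([p0]+[p0+d for d in np.diag([.01,.01,.1])]),xatol=2e-4,fatol=1e-5));p0=r.x
    return r.x,r.fun
E
python3 - <<'E'
from h import *
for c in CM:bot.capture(c)
g={"scoop_grip":-.35,"bin":-.1,"tray":.25,"carton":0,"tub":0}
for q,y in g.items():
    ms={}
    for c in CM:
        d=bot.trace(c,q)
        if d:ms[c]=d[0]["pixels"].astype(float);uv=d[0]["uv"]
    p0=ray(c,uv,.03)[0]
    best=min((fit(M[q],m,[p0[0],p0[1],a]) for m in[ms] for a in([y,y+1.57] if q=="carton" else [y])),key=lambda r:r[1])
    print(q,np.round(best[0],4),round(best[1],3),[ (c,np.round(fit(M[q],{c:ms[c]},best[0])[0],4)) for c in ms])
    if q=="tray":T=best[0]
np.save("tray.npy",T)
R=np.array([[np.cos(T[2]),-np.sin(T[2])],[np.sin(T[2]),np.cos(T[2])]])
for c in CM:
    im=bot.capture(c);hsv=cv2.cvtColor(im,cv2.COLOR_RGB2HSV)
    reg=sil(c,[box(-.13,.131,-.145,.145,.003,.003)],T)>.5
    # divider
    yel=(cv2.inRange(hsv,(20,110,70),(35,255,255))>0)&(sil(c,[box(.03,.131,-.15,.15,.003,.05)],T)>.5)
    v,u=np.nonzero(yel)
    for z in(.003,.043,.046):
        L=(ray(c,np.c_[u,v],z)[:,:2]-T[:2])@R
        print(c,"div z",z,[ (round(np.percentile(L[k,0],5),4),round(np.percentile(L[k,0],95),4)) for k in[(L[:,1]<-.07)&(L[:,1]>-.12),np.abs(L[:,1])<.04,(L[:,1]>.07)&(L[:,1]<.12)]])
    br=((im.max(2)>95)&reg&~cv2.dilate(yel.astype(np.uint8),np.ones((5,5))).astype(bool)&(sil(c,[box(-.12,.07,-.12,.12,.013,.013)],T)>.5)).astype(np.uint8)
    n,lab,st,ce=cv2.connectedComponentsWithStats(br)
    for i in range(1,n):
        if st[i,4]<25:continue
        v,u=np.nonzero(lab==i);w=ray(c,np.c_[u,v],.013)[:,:2];L=(w-T[:2])@R
        rc=cv2.minAreaRect((L*1000).astype(np.float32));print(c,"blob",st[i,4],"world",np.round(w.mean(0),3),"tray mm",np.round(rc[0],1),np.round(rc[1],1),round(rc[2]))
E
```

```text
scoop_grip [ 0.4756 -0.3864 -0.4373] 0.991 [('scene', array([-0.6044,  0.0369, -2.1707])), ('top', array([ 0.4756, -0.3864, -0.4373]))]
bin [ 0.4941  0.364  -0.1074] 0.036 [('scene', array([ 0.4935,  0.3637, -0.1069])), ('top', array([ 0.4946,  0.3642, -0.1055]))]
tray [ 0.628  -0.0228  0.3012] 0.104 [('scene', array([ 0.6279, -0.0228,  0.3014])), ('top', array([ 0.628 , -0.0227,  0.2982]))]
carton [ 0.6832 -0.363   3.0709] 0.056 [('scene', array([ 0.6812, -0.3633,  3.0801])), ('top', array([ 0.6839, -0.363 ,  3.0692]))]
tub [0.6986 0.3429 0.113 ] 0.168 [('scene', array([0.7019, 0.341 , 0.175 ])), ('top', array([0.6964, 0.3403, 0.0816]))]
scene div z 0.003 [(np.float64(0.0942), np.float64(0.1068)), (np.float64(0.094), np.float64(0.1069)), (np.float64(0.0947), np.float64(0.107))]
scene div z 0.043 [(np.float64(0.111), np.float64(0.1232)), (np.float64(0.1109), np.float64(0.1232)), (np.float64(0.1116), np.float64(0.1235))]
scene div z 0.046 [(np.float64(0.1123), np.float64(0.1244)), (np.float64(0.1121), np.float64(0.1244)), (np.float64(0.1127), np.float64(0.1247))]
scene blob 5990 world [ 0.606 -0.032] tray mm [-25.    0.1] [240.6 190.6] 90
top div z 0.003 [(np.float64(0.1167), np.float64(0.1316)), (np.float64(0.1167), np.float64(0.1318)), (np.float64(0.1173), np.float64(0.132))]
top div z 0.043 [(np.float64(0.1055), np.float64(0.1198)), (np.float64(0.1054), np.float64(0.12)), (np.float64(0.106), np.float64(0.1203))]
top div z 0.046 [(np.float64(0.1046), np.float64(0.1189)), (np.float64(0.1046), np.float64(0.1192)), (np.float64(0.1052), np.float64(0.1194))]
top blob 5173 world [ 0.594 -0.032] tray mm [-25.   0.] [190.5 240.6] 0
```

```bash
python3 - <<'E'
from h import *
T=np.load("tray.npy");R=np.array([[np.cos(T[2]),-np.sin(T[2])],[np.sin(T[2]),np.cos(T[2])]])
I={c:bot.capture(c) for c in CM}
for q in("scoop_grip","scoop_lip"):
    for c in CM:
        for d in bot.trace(c,q)[:2]:
            if 3000<d["pixels"].sum()<5000:
                print(q,c,d["p"],[ (np.round(r[0],4),round(r[1],3)) for r in[fit(M["scoop_grip"],{c:d["pixels"].astype(float)},[.475,-.38,-.38])]])
for c in CM:
    im=I[c];g=im.max(2).astype(int);reg=sil(c,[box(-.12,.08,-.12,.12,.013,.013)],T)>.5
    med=np.median(g[reg]);br=((g>med+35)&reg).astype(np.uint8)
    n,lab,st,ce=cv2.connectedComponentsWithStats(br);print(c,med)
    for i in range(1,n):
        if st[i,4]<15:continue
        v,u=np.nonzero(lab==i);L=(ray(c,np.c_[u,v],.013)[:,:2]-T[:2])@R
        rc=cv2.minAreaRect((L*1000).astype(np.float32));print(c,st[i,4],"tray mm",np.round(rc[0],1),np.round(rc[1],1),round(rc[2]))
a=I["top"][115:295,205:485];cv2.imwrite("pics/c1.png",cv2.resize(a[:,:,::-1],None,fx=2.85,fy=2.85,interpolation=cv2.INTER_CUBIC))
E
```

```text
scoop_grip top 0.72 [(array([ 0.4758, -0.387 , -0.4319]), np.float64(0.041))]
scoop_lip scene 0.59 [(array([ 0.4765, -0.3864, -0.4371]), np.float64(0.025))]
scoop_lip top 0.89 [(array([ 0.4757, -0.3864, -0.4419]), np.float64(0.064))]
scene 104.0
scene 115 tray mm [-55.4 -21.4] [64.7 15.6] 79
scene 118 tray mm [-14.8  13.1] [15.7 67.6] 6
scene 138 tray mm [37.6 -2.4] [64.8 21. ] 77
top 97.0
top 108 tray mm [41.5 -3. ] [63.7 17.7] 78
top 125 tray mm [-12.4  10.1] [20.9 62.7] 3
top 127 tray mm [-53.7 -23.6] [62.5 21.2] 75
```

View pics/c1.png

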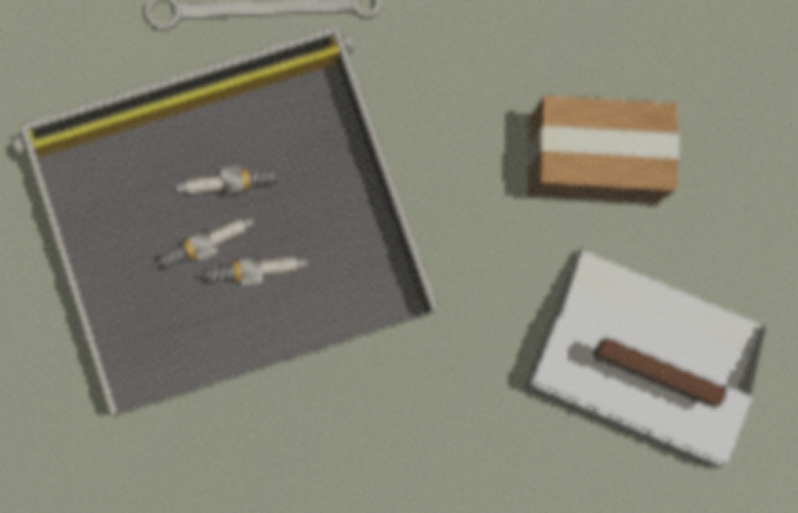

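```bash
cat > pl.py <<'E'
import sys,numpy as np,json
from workcell import bot
# pl.py "x y z psi_deg" ... : rows from stored cmd; '-s' saves last as cmd
def rows(cur,ts):
    p=np.radians(cur[3]);c,s=np.cos(p),np.sin(p);o=[]
    for t in ts:
        d=np.array(t[:3])-cur[:3];o.append("%.4f %.4f %.4f %.4f"%(-s*d[0]+c*d[1],c*d[0]+s*d[1],-d[2],-(t[3]-cur[3])/120))
    return o
def plan(*ts):
    cur=json.load(open("cmd.json"));ts=[np.array(t,float) for t in ts]
    for r in rows(np.array(cur),ts):print(r)
    json.dump(list(ts[-1]),open("cmd.json","w"))
def tray(lip,y,z,dpsi=0):  # grip-TCP pose with lip at tray x=lip (m)
    T=np.load("tray.npy");a=T[2];g=lip-.095
    return [T[0]+g*np.cos(a)-y*np.sin(a),T[1]+g*np.sin(a)+y*np.cos(a),z,np.degrees(a)+dpsi]
E
echo '[0.216,0.586,0.231,69.79]'>cmd.json
python3 - <<'E'
from pl import *
plan([.45,.1,.2,20],[.476,-.3865,.14,-25.04])
E
```

```text
-0.3875 -0.3752 0.0310 0.4149
-0.5800 -0.8228 0.0910 0.7903
```

move_arm:
  series: "-0.3875 -0.3752 0.031 0.415; -0.3875 -0.3752 0.031 0.415; -0.3875 -0.3752 0.031 0.415; -0.3875 -0.3752 0.031 0.415; -0.3875 -0.3752 0.031 0.415; -0.3875 -0.3752 0.031 0.415; -0.3875 -0.3752 0.031 0.415; -0.3875 -0.3752 0.031 0.415; -0.58 -0.8228 0.091 0.79; -0.58 -0.8228 0.091 0.79; -0.58 -0.8228 0.091 0.79; -0.58 -0.8228 0.091 0.79; -0.58 -0.8228 0.091 0.79; -0.58 -0.8228 0.091 0.79; -0.58 -0.8228 0.091 0.79; -0.58 -0.8228 0.091 0.79; -0.58 -0.8228 0.091 0.79; -0.58 -0.8228 0.091 0.79; -0.58 -0.8228 0.091 0.79; -0.58 -0.8228 0.091 0.79"
  fingers: 100

```text
time: 4.3
tool_pos: [0.4762, -0.3849, 0.1406]
ee_rot: [0.0, 0.843, 0.538, 0.0]
ft_force: [-0.4, -0.1, -0.1]
finger_gap: 0.0855
gripper_force: 0.0
```

move_arm:
  series: "0 0 0.045 0; 0 0 0.076 0; 0 0 0.076 0; 0 0 0.076 0"

```text
time: 4.8
tool_pos: [0.4768, -0.3862, 0.066]
ee_rot: [0.001, 0.843, 0.538, 0.0]
ft_force: [-0.5, -1.1, 0.6]
finger_gap: 0.0854
gripper_force: 0.0
```

move_arm:
  series: "0 0 0 0; 0 0 0 0; 0 0 0 0; 0 0 0 0; 0 0 0 0; 0 0 0 0"
  fingers: 0
  grip_force: 80

```text
time: 5.55
tool_pos: [0.4762, -0.3864, 0.0648]
ee_rot: [0.0, 0.843, 0.537, 0.0]
ft_force: [1.6, 0.1, 2.6]
finger_gap: 0.0169
gripper_force: 78.3
```

```bash
python3 - <<'E'
from workcell import bot
s=bot.state();print({k:s[k] for k in("time","tool_pos","ee_rot","ft_force","torque","finger_gap","gripper_force")})
E
```

```text
{'time': 5.55, 'tool_pos': array([ 0.47623158, -0.38636817,  0.06477499]), 'ee_rot': array([4.66484600e-04, 8.43488342e-01, 5.37147267e-01, 1.12045631e-04]), 'ft_force': array([1.63466204, 0.13105428, 2.62643888]), 'torque': array([ 0.01145316,  0.04605189, -0.0919694 ]), 'finger_gap': 0.016934219551780906, 'gripper_force': 78.34422826766968}
```

```bash
echo '[0.476,-0.3865,0.064,-25.04]'>cmd.json; python3 - <<'E'
from pl import *
y=-.004;print(tray(-.11,y,.15))
plan([.476,-.3865,.14,-25.04],[.455,-.26,.15,-10],tray(-.11,y,.15),tray(-.11,y,.08))
E
```

```text
[np.float64(0.43336979149423), np.float64(-0.08747384900416355), 0.15, np.float64(17.256049942742912)]
0.0000 0.0000 -0.0760 -0.0000
0.1057 -0.0726 -0.0860 -0.1253
0.2529 -0.1652 -0.0860 -0.3525
0.2529 -0.1652 -0.0160 -0.3525
```

move_arm:
  series: "0 0 -0.02 0; 0 0 -0.05 0; 0 0 -0.076 0; 0.035 -0.024 -0.08 -0.04; 0.07 -0.05 -0.086 -0.08; 0.106 -0.073 -0.086 -0.125; 0.15 -0.1 -0.086 -0.19; 0.2 -0.13 -0.086 -0.26; 0.253 -0.165 -0.086 -0.352; 0.253 -0.165 -0.086 -0.352; 0.253 -0.165 -0.055 -0.352; 0.253 -0.165 -0.016 -0.352; 0.253 -0.165 -0.016 -0.352; 0.253 -0.165 -0.016 -0.352"

```text
time: 7.3
tool_pos: [0.434, -0.0877, 0.0816]
ee_rot: [0.001, 0.594, 0.805, 0.0]
ft_force: [0.7, -0.4, -3.6]
finger_gap: 0.0168
gripper_force: 79.4
```

```bash
python3 - <<'E'
from h import *
s=bot.state();print({k:s[k] for k in("time","tool_pos","ee_rot","ft_force","torque","finger_gap","gripper_force")})
for c in CM:
    im=bot.capture(c)
    uv=proj(c,[[.628,-.0228,.01]])[0].astype(int);a=im[max(uv[1]-85,0):uv[1]+105,uv[0]-130:uv[0]+130]
    cv2.imwrite(f"pics/a_{c}.png",cv2.resize(a[:,:,::-1],None,fx=1.5,fy=1.5,interpolation=cv2.INTER_CUBIC))
a=[cv2.imread(f"pics/a_{c}.png") for c in CM];cv2.imwrite("pics/a.png",np.hstack([cv2.resize(x,(400,292)) for x in a]))
E
```

```text
{'time': 7.3, 'tool_pos': array([ 0.43403452, -0.08768817,  0.081611  ]), 'ee_rot': array([7.16782772e-04, 5.93561207e-01, 8.04788525e-01, 9.93614599e-05]), 'ft_force': array([ 0.70784337, -0.43950976, -3.62131231]), 'torque': array([-0.02987772, -0.01178949, -0.01265287]), 'finger_gap': 0.016793634012935914, 'gripper_force': 79.41886067390442}
```

View pics/a.png

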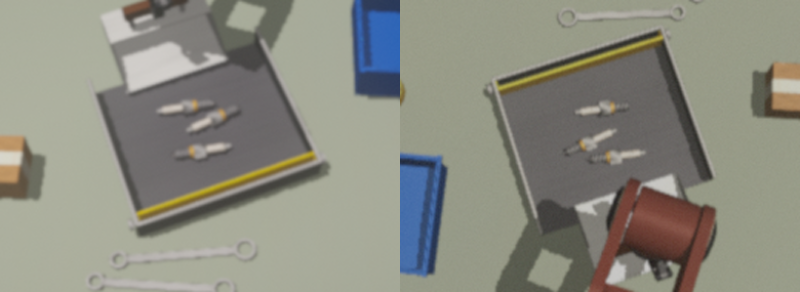

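move_arm:
  series: "0.004 0 0.004 0; 0.007 0 0.008 0; 0.007 0 0.01 0; 0.007 0 0.011 0; 0.007 0 0.012 0; 0.007 0 0.012 0; 0.007 0 0.012 0"

```text
time: 8.28
tool_pos: [0.4318, -0.0805, 0.0688]
ee_rot: [0.001, 0.593, 0.805, 0.0]
ft_force: [-0.6, 0.7, -1.4]
finger_gap: 0.0168
gripper_force: 79.9
```

move_arm:
  series: "0 0 0.0005 0; 0 0 0.0005 0; 0 0 0.0005 0"

```text
time: 8.65
tool_pos: [0.4317, -0.0804, 0.0683]
ee_rot: [0.0, 0.593, 0.805, 0.0]
ft_force: [-1.7, 1.5, 3.5]
finger_gap: 0.0164
gripper_force: 80.4
```

move_arm:
  series: "0 0 0.0005 0; 0 0 0.0005 0; 0 0 0.0005 0"

```text
time: 9.02
tool_pos: [0.4317, -0.0804, 0.0679]
ee_rot: [0.0, 0.593, 0.805, 0.0]
ft_force: [-2.9, 1.8, 5.0]
finger_gap: 0.0167
gripper_force: 80.9
```

move_arm:
  series: "0 0.006 0 0; 0 0.014 0 0; 0 0.024 0 0; 0 0.034 0 0; 0 0.044 0 0; 0 0.054 0 0; 0 0.064 0 0; 0 0.074 0 0; 0 0.084 0 0; 0 0.094 0 0; 0 0.104 0 0; 0 0.114 0 0; 0 0.124 0 0; 0 0.132 0 0; 0 0.138 0 0; 0 0.14 0 0; 0 0.14 0 0"

```text
time: 11.15
tool_pos: [0.5655, -0.039, 0.0677]
ee_rot: [0.0, 0.593, 0.805, -0.0]
ft_force: [-2.8, -1.1, 6.8]
finger_gap: 0.0169
gripper_force: 81.0
```

```bash
python3 - <<'E'
from h import *
s=bot.state();print(s["torque"])
im=bot.capture("scene");uv=proj("scene",[[.65,-.0228,.01]])[0].astype(int);a=im[uv[1]-75:uv[1]+75,uv[0]-100:uv[0]+100]
cv2.imwrite("pics/b.png",cv2.resize(a[:,:,::-1],None,fx=3,fy=3,interpolation=cv2.INTER_CUBIC))
E
```

```text
[-0.65190637  0.42361579 -0.07932612]
```

View pics/b.png

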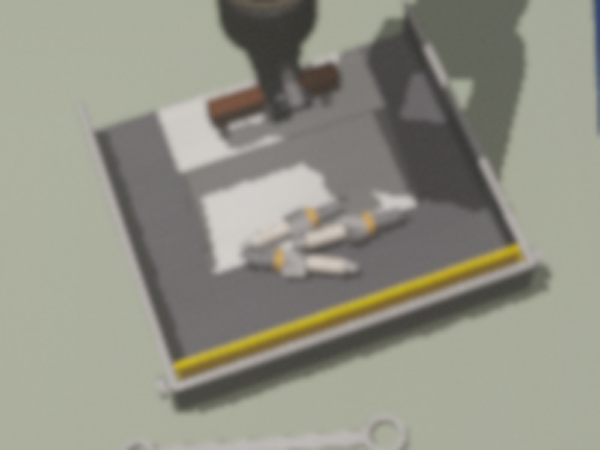

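Picture: the first plug, at (290,227), is already on the scoop. The second, at (355,230), lies at the lip with its thread end close to the scoop's right corner at (415,205). The third, at (300,262), is ahead of the lip. I'll shift the scoop about 12 mm towards tray +y before going on.

move_arm:
  series: "0 -0.004 0 0; 0.004 -0.008 0 0; 0.009 -0.008 0 0; 0.012 -0.008 0 0; 0.012 -0.004 0 0; 0.012 0.002 0 0; 0.012 0.008 0 0; 0.012 0.014 0 0; 0.012 0.02 0 0; 0.012 0.026 0 0; 0.012 0.031 0 0; 0.012 0.035 0 0; 0.012 0.035 0 0"

```text
time: 12.82
tool_pos: [0.5943, -0.0166, 0.0678]
ee_rot: [-0.001, 0.593, 0.805, -0.0]
ft_force: [-3.4, -1.3, 7.8]
finger_gap: 0.0166
gripper_force: 81.4
```

```bash
cat > look.py <<'E'
import sys
from h import *
s=bot.state();print(s["torque"],s["time"])
im=bot.capture("scene");uv=proj("scene",[[.65,-.0228,.01]])[0].astype(int);a=im[uv[1]-75:uv[1]+75,uv[0]-100:uv[0]+100]
cv2.imwrite(sys.argv[1],cv2.resize(a[:,:,::-1],None,fx=3,fy=3,interpolation=cv2.INTER_CUBIC))
E
python3 look.py pics/d.png
```

```text
[-0.75639305  0.26533561 -0.16855306] 12.825
```

View pics/d.png

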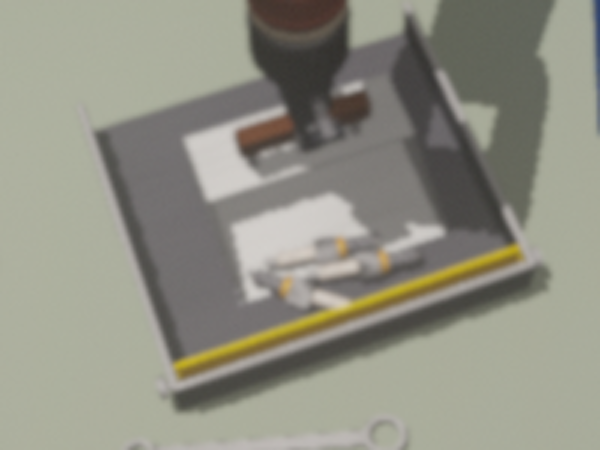

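All three plugs are now within the scoop's width. Two are on or at the lip, and the third, at (300,290), is up near the divider. I'll ease forward.

move_arm:
  series: "0 0.003 0 0; 0 0.006 0 0; 0 0.009 0 0; 0 0.012 0 0; 0 0.015 0 0; 0 0.018 0 0; 0 0.021 0 0; 0 0.024 0 0; 0 0.026 0 0; 0 0.028 0 0; 0 0.03 0 0; 0 0.03 0 0"

```text
time: 14.38
tool_pos: [0.6217, -0.0081, 0.0678]
ee_rot: [-0.002, 0.593, 0.805, -0.002]
ft_force: [-7.7, -2.5, 10.6]
finger_gap: 0.0167
gripper_force: 81.9
```

move_arm:
  series: "0 0.002 0 0; 0 0.004 0 0; 0 0.006 0 0; 0 0.008 0 0; 0 0.008 0 0"

```text
time: 15.0
tool_pos: [0.6296, -0.0056, 0.0677]
ee_rot: [-0.002, 0.593, 0.805, -0.001]
ft_force: [-6.2, -1.3, 10.3]
finger_gap: 0.0171
gripper_force: 81.7
```

```bash
python3 look.py pics/e.png
```

```text
[-0.85053381  0.65580518 -0.14796083] 15.0
```

View pics/e.png

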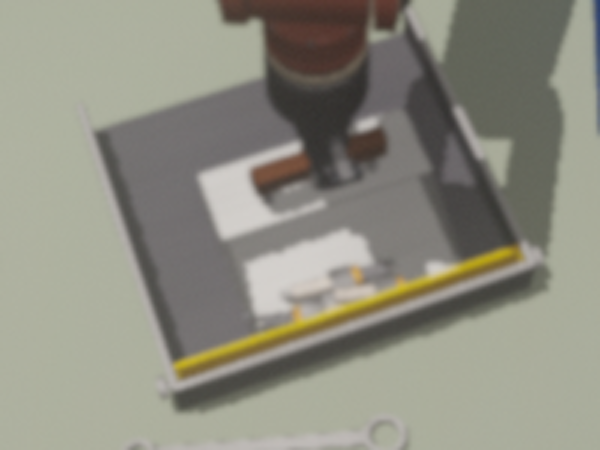

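move_arm:
  series: "0 0.001 -0.0003 0; 0 0.002 -0.0003 0; 0 0.003 -0.0003 0; 0 0.004 -0.0003 0; 0 0.004 -0.0003 0"

```text
time: 15.68
tool_pos: [0.6333, -0.0044, 0.0678]
ee_rot: [-0.002, 0.593, 0.805, -0.001]
ft_force: [-6.5, -1.8, 9.0]
finger_gap: 0.0167
gripper_force: 81.5
```

move_arm:
  series: "0 0.001 0 0; 0 0.002 0 0; 0 0.002 0 0"

```text
time: 16.05
tool_pos: [0.6352, -0.0038, 0.0678]
ee_rot: [-0.002, 0.593, 0.805, -0.001]
ft_force: [-7.0, -1.4, 10.5]
finger_gap: 0.0167
gripper_force: 81.5
```

move_arm:
  series: "0 0.001 0 0; 0 0.002 0 0; 0 0.002 0 0"

```text
time: 16.42
tool_pos: [0.6371, -0.0032, 0.0678]
ee_rot: [-0.002, 0.593, 0.805, -0.001]
ft_force: [-5.8, -2.4, 9.4]
finger_gap: 0.0168
gripper_force: 81.5
```

move_arm:
  series: "0 0.001 0 0; 0 0.0015 0 0; 0 0.0015 0 0"

```text
time: 16.8
tool_pos: [0.6385, -0.0027, 0.0678]
ee_rot: [-0.002, 0.593, 0.805, -0.001]
ft_force: [-6.0, -1.7, 10.1]
finger_gap: 0.017
gripper_force: 81.5
```

move_arm:
  series: "0 0.0005 0 0; 0 0.001 0 0; 0 0.001 0 0"

```text
time: 17.18
tool_pos: [0.6395, -0.0025, 0.0678]
ee_rot: [-0.002, 0.593, 0.805, -0.001]
ft_force: [-6.6, -0.7, 8.5]
finger_gap: 0.0168
gripper_force: 81.5
```

move_arm:
  series: "0 0.0005 0 0; 0 0.001 0 0; 0 0.001 0 0"

```text
time: 17.55
tool_pos: [0.6399, -0.0023, 0.0678]
ee_rot: [-0.002, 0.593, 0.805, -0.002]
ft_force: [-9.1, -1.8, 10.8]
finger_gap: 0.0167
gripper_force: 81.8
```

move_arm:
  series: "0 0.0004 0 0; 0 0.0008 0 0; 0 0.0008 0 0"

```text
time: 17.92
tool_pos: [0.64, -0.0023, 0.0678]
ee_rot: [-0.003, 0.593, 0.805, -0.003]
ft_force: [-11.9, -2.7, 12.5]
finger_gap: 0.0168
gripper_force: 82.1
```

```bash
cat > lk2.py <<'E'
import sys
from h import *
o=[]
for c in CM:
    im=bot.capture(c);uv=proj(c,[[.68,-.0228,.01]])[0].astype(int);a=im[uv[1]-55:uv[1]+55,uv[0]-73:uv[0]+73]
    o.append(cv2.resize(a[:,:,::-1],(398,300),interpolation=cv2.INTER_CUBIC))
cv2.imwrite(sys.argv[1],np.hstack(o))
E
python3 lk2.py pics/f.png
```

```text
(no output)
```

View pics/f.png

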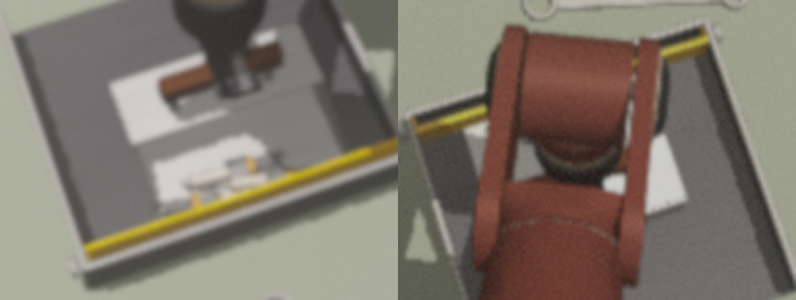

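The lip is firmly at the divider, since the tool stopped and the force is rising, with the plugs bunched on it. I'll ease the press and lift straight up.

move_arm:
  series: "0 -0.0006 -0.0005 0; 0 -0.001 -0.001 0; 0 -0.001 -0.002 0; 0 -0.001 -0.004 0; 0 -0.001 -0.007 0; 0 -0.001 -0.011 0; 0 -0.001 -0.016 0; 0 -0.001 -0.021 0; 0 -0.001 -0.026 0; 0 -0.001 -0.031 0; 0 -0.001 -0.036 0; 0 -0.001 -0.041 0; 0 -0.001 -0.046 0; 0 -0.001 -0.051 0; 0 -0.001 -0.055 0; 0 -0.001 -0.058 0; 0 -0.001 -0.06 0; 0 -0.001 -0.06 0; 0 -0.001 -0.06 0"

```text
time: 20.4
tool_pos: [0.6418, -0.0024, 0.1273]
ee_rot: [-0.0, 0.593, 0.805, -0.0]
ft_force: [0.3, -0.0, -5.3]
finger_gap: 0.0168
gripper_force: 79.2
```

```bash
python3 lk2.py pics/g.png
```

```text
(no output)
```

View pics/g.png

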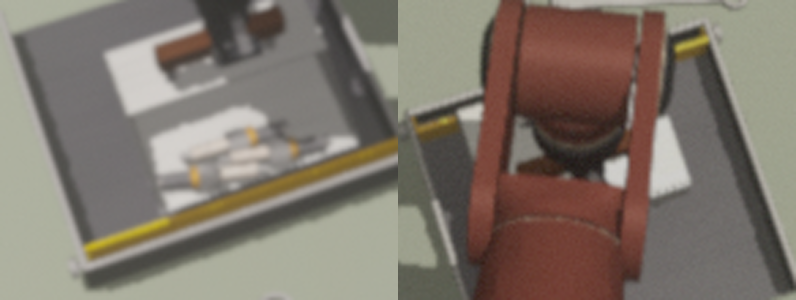

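All three plugs are in the scoop, clear of the floor, and the wrist reads about 1.6 N more than for the scoop alone. With only yaw available, I'll tip out over the bin with a sharp reversal. First comes a smooth transfer.

```bash
echo '[0.6416,-0.0024,0.1273,17.256]'>cmd.json; python3 - <<'E'
from pl import *
B=np.array([.4941,.364]);u=np.array([.1072,.9942])
def bp(s,z=.163):g=B+u*(s-.095);return [g[0],g[1],z,83.85]
a=np.array([.6416,-.0024,.1273,17.256]);b=np.array(bp(-.20))
t=np.linspace(0,1,20)[1:];w=t**2*(3-2*t);wz=np.minimum(1,2*t)
P=[a+(b-a)*x for x in w]
for p,x in zip(P,t):p[2]=a[2]+(b[2]-a[2])*(lambda q:q*q*(3-2*q))(min(1,1.6*x))
plan(*P); print(b)
E
```

```text
0.0010 -0.0012 -0.0007 -0.0044
0.0038 -0.0046 -0.0027 -0.0172
0.0082 -0.0100 -0.0057 -0.0371
0.0141 -0.0171 -0.0094 -0.0634
0.0211 -0.0256 -0.0137 -0.0951
0.0290 -0.0353 -0.0181 -0.1311
0.0378 -0.0459 -0.0226 -0.1705
0.0470 -0.0571 -0.0268 -0.2123
0.0566 -0.0688 -0.0304 -0.2556
0.0663 -0.0806 -0.0333 -0.2994
0.0759 -0.0922 -0.0351 -0.3426
0.0852 -0.1035 -0.0357 -0.3845
0.0939 -0.1141 -0.0357 -0.4239
0.1019 -0.1238 -0.0357 -0.4599
0.1089 -0.1323 -0.0357 -0.4915
0.1147 -0.1394 -0.0357 -0.5178
0.1192 -0.1448 -0.0357 -0.5378
0.1220 -0.1482 -0.0357 -0.5505
0.1230 -0.1494 -0.0357 -0.5549
[4.62476e-01 7.07110e-02 1.63000e-01 8.38500e+01]
```

move_arm:
  series: "0.001 -0.001 -0.001 -0.004; 0.004 -0.005 -0.003 -0.017; 0.008 -0.01 -0.006 -0.037; 0.014 -0.017 -0.0095 -0.063; 0.021 -0.026 -0.0135 -0.095; 0.029 -0.035 -0.018 -0.131; 0.038 -0.046 -0.0225 -0.17; 0.047 -0.057 -0.027 -0.212; 0.057 -0.069 -0.0305 -0.256; 0.066 -0.081 -0.033 -0.299; 0.076 -0.092 -0.035 -0.343; 0.085 -0.103 -0.0357 -0.384; 0.094 -0.114 -0.0357 -0.424; 0.102 -0.124 -0.0357 -0.46; 0.109 -0.132 -0.0357 -0.491; 0.115 -0.139 -0.0357 -0.518; 0.119 -0.145 -0.0357 -0.538; 0.122 -0.148 -0.0357 -0.55; 0.123 -0.149 -0.0357 -0.555; 0.123 -0.149 -0.0357 -0.555"
  grip_force: 110

```text
time: 23.0
tool_pos: [0.4634, 0.0709, 0.1634]
ee_rot: [0.0, 0.054, 0.999, -0.0]
ft_force: [0.4, 0.6, -6.1]
finger_gap: 0.0163
gripper_force: 108.1
```

```bash
cat > blobs.py <<'E'
from h import *
s=bot.state();print(s["time"],s["tool_pos"],s["ft_force"])
from h import *
for c in CM:
    bot.capture(c)
    for q in("plug1_mid","scoop_lip"):
        for d in bot.trace(c,q)[:5]:print(c,q,round(d["p"],2),np.round(d["uv"]),d["pixels"].sum(),"w@.11",np.round(ray(c,d["uv"],.11)[0,:2],3),"w@.01",np.round(ray(c,d["uv"],.014)[0,:2],3))
E
python3 blobs.py
```

```text
23.0 [0.4633605  0.07093623 0.16344841] [ 0.38265854  0.62951902 -6.13569557]
scene plug1_mid 0.57 [332. 161.] 183 w@.11 [0.444 0.16 ] w@.01 [0.371 0.177]
scene scoop_lip 0.81 [306. 176.] 2689 w@.11 [0.485 0.09 ] w@.01 [0.416 0.1  ]
top scoop_lip 0.55 [238. 272.] 1356 w@.11 [0.42  0.091] w@.01 [0.426 0.098]
```

move_arm:
  series: "0 0.006 0 0; 0 0.02 0 0; 0 0.044 0 0; 0 0.08 0 0; 0 0.126 0 0; 0 0.18 0 0; 0 0.238 0 0; 0 0.18 0 0; 0 0.14 0 0; 0 0.14 0 0; 0 0.14 0 0; 0 0.14 0 0; 0 0.14 0 0; 0 0.14 0 0"

```text
time: 25.05
tool_pos: [0.4783, 0.2105, 0.1633]
ee_rot: [0.0, 0.054, 0.999, 0.0]
ft_force: [0.1, 0.1, -3.6]
finger_gap: 0.0161
gripper_force: 110.0
```

```bash
python3 blobs.py
```

```text
25.05 [0.47832549 0.2104506  0.16334628] [ 0.0937257   0.10027428 -3.61475991]
scene plug1_mid 0.35 [125. 269.] 2132 w@.11 [ 0.716 -0.341] w@.01 [ 0.668 -0.371]
scene scoop_lip 0.94 [364. 176.] 2991 w@.11 [0.494 0.235] w@.01 [0.425 0.259]
top plug1_mid 0.46 [ 95. 254.] 253 w@.11 [0.467 0.427] w@.01 [0.477 0.459]
top scoop_lip 0.93 [175. 261.] 1465 w@.11 [0.448 0.238] w@.01 [0.456 0.256]
```

```bash
python3 - <<'E'
from h import *
o=[]
for c in CM:
    im=bot.capture(c);uv=proj(c,[[.4941,.364,.03]])[0].astype(int);y=max(uv[1]-75,0);x=max(uv[0]-90,0);a=im[y:y+150,x:x+200]
    o.append(cv2.resize(a[:,:,::-1],(400,300),interpolation=cv2.INTER_CUBIC))
cv2.imwrite("pics/i.png",np.vstack(o))
E
```

```text
(no output)
```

View pics/i.png

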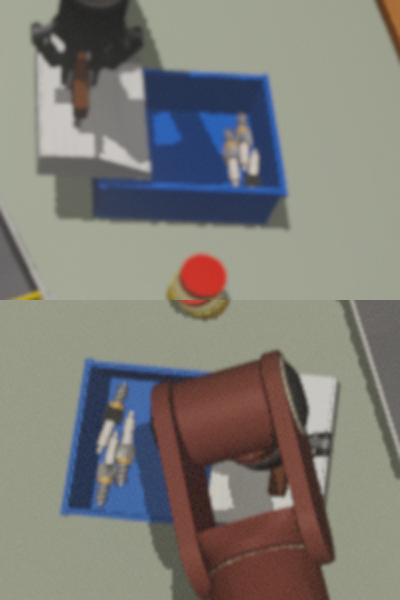

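The last picture shows all three plugs inside the bin by its far wall, and the scoop reads its empty weight. I'll now return the scoop to its first spot.

```bash
echo '[0.4775,0.2099,0.163,83.85]'>cmd.json; python3 - <<'E'
from pl import *
a=np.array([.4775,.2099,.163,83.85]);b=np.array([.474,-.388,.14,-25.04])
t=np.linspace(0,1,19)[1:]
plan(*[a+(b-a)*x*x*(3-2*x) for x in t])
E
```

```text
-0.0005 -0.0053 0.0002 0.0081
-0.0021 -0.0204 0.0008 0.0311
-0.0045 -0.0441 0.0017 0.0672
-0.0076 -0.0751 0.0029 0.1145
-0.0114 -0.1122 0.0043 0.1712
-0.0157 -0.1542 0.0060 0.2353
-0.0204 -0.1999 0.0077 0.3050
-0.0253 -0.2481 0.0096 0.3784
-0.0303 -0.2974 0.0115 0.4537
-0.0353 -0.3468 0.0134 0.5290
-0.0402 -0.3949 0.0153 0.6025
-0.0449 -0.4406 0.0170 0.6722
-0.0491 -0.4826 0.0187 0.7363
-0.0529 -0.5198 0.0201 0.7929
-0.0561 -0.5508 0.0213 0.8402
-0.0585 -0.5744 0.0222 0.8763
-0.0600 -0.5895 0.0228 0.8993
-0.0606 -0.5948 0.0230 0.9074
```

move_arm:
  series: "-0.001 -0.005 0 0.008; -0.002 -0.02 0.001 0.031; -0.0045 -0.044 0.002 0.067; -0.008 -0.075 0.003 0.114; -0.011 -0.112 0.004 0.171; -0.016 -0.154 0.006 0.235; -0.02 -0.2 0.008 0.305; -0.025 -0.248 0.01 0.378; -0.03 -0.297 0.0115 0.454; -0.035 -0.347 0.0135 0.529; -0.04 -0.395 0.015 0.602; -0.045 -0.441 0.017 0.672; -0.049 -0.483 0.019 0.736; -0.053 -0.52 0.02 0.793; -0.056 -0.551 0.021 0.84; -0.0585 -0.574 0.022 0.876; -0.06 -0.59 0.023 0.899; -0.0605 -0.595 0.023 0.907; -0.0605 -0.595 0.023 0.907; -0.0605 -0.595 0.023 0.907"

```text
time: 27.95
tool_pos: [0.4745, -0.3871, 0.1403]
ee_rot: [-0.0, 0.843, 0.538, 0.0]
ft_force: [-0.0, -0.2, -4.9]
finger_gap: 0.016
gripper_force: 110.0
```

move_arm:
  series: "0 0 0.015 0; 0 0 0.035 0; 0 0 0.055 0; 0 0 0.067 0; 0 0 0.072 0; 0 0 0.074 0; 0 0 0.075 0; 0 0 0.0755 0; 0 0 0.0755 0; 0 0 0.0755 0"

```text
time: 29.2
tool_pos: [0.4749, -0.3883, 0.0656]
ee_rot: [0.001, 0.843, 0.537, 0.0]
ft_force: [0.1, 0.8, -1.7]
finger_gap: 0.0161
gripper_force: 110.3
```

move_arm:
  series: "0 0 0.0005 0; 0 0 0.0008 0; 0 0 0.0008 0; 0 0 0.0008 0"

```text
time: 29.7
tool_pos: [0.4753, -0.3881, 0.0651]
ee_rot: [0.001, 0.843, 0.537, 0.0]
ft_force: [2.5, 4.9, 5.3]
finger_gap: 0.0166
gripper_force: 111.5
```

move_arm:
  series: "0 0 0 0; 0 0 0 0; 0 0 0 0; 0 0 0 0; 0 0 0 0; 0 0 0 0; 0 0 -0.02 0; 0 0 -0.06 0; 0 0 -0.11 0; 0 0 -0.16 0; 0 0 -0.16 0; 0 0 -0.16 0; 0 0 -0.16 0"
  fingers: 100

```text
time: 31.32
tool_pos: [0.4738, -0.3872, 0.2223]
ee_rot: [-0.002, 0.843, 0.537, -0.0]
ft_force: [-1.2, 0.5, 0.5]
finger_gap: 0.0854
gripper_force: 0.0
```

```bash
python3 - <<'E'
from h import *
s=bot.state();print(s["time"],s["ft_force"])
for c in CM:bot.capture(c)
for q,p0 in(("scoop_lip",[.475,-.388,-.437]),("carton",[.6832,-.363,3.07]),("tub",[.6986,.343,.1])):
    for c in CM:
        d=bot.trace(c,q)
        if d:r=fit(M.get(q,M["scoop_grip"]),{c:d[0]["pixels"].astype(float)},p0);print(q,c,np.round(r[0],4),round(r[1],3))
E
```

```text
31.325 [-1.22522022  0.54094329  0.51930144]
scoop_lip scene [ 0.4748 -0.3885 -0.4434] 0.027
scoop_lip top [ 0.5007 -0.3362 -0.4646] 0.871
carton scene [ 0.6816 -0.3633  3.0634] 0.047
carton top [ 0.6837 -0.363   3.0695] 0.031
tub scene [0.7018 0.3412 0.0871] 0.125
tub top [0.6971 0.3407 0.1457] 0.113
```

The scoop is flat and released, and the carton and tub have not moved. I'm handing in.

```bash
python3 -c "
from workcell import bot
print(bot.hand_in())"
```

```text
the job is handed in; nothing more can be done
None
```

I handed the job in at 31 s: all three plugs are in the blue bin, lifted in one load and shaken off the scoop's lip with a quick reversal because the wrist couldn't tilt, and the empty scoop lies flat and released, with the carton and tub unmoved.

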